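Dose two biscuits on the sliding tray

TASK

Slide the biscuit tray by its black grip until the square biscuit is centred under the fixed nozzle, and press the dose button fully down; then slide the tray on until the triangular biscuit is centred under the nozzle, press the button again and leave the tray there. Never dose with anything else under the nozzle, do not touch the biscuits, keep them lying flat in their pockets, and leave the other things on the counter where they are.

Things in the scene. Friction and masses are not known exactly. Their poses are not given: they have to be found in the camera images.
- station: Fixed x-y slide: aluminium base plate, x -100 to +190, y -140 to +140 mm, 10 mm thick. Origin on the table; x points from the grip side to the nozzle's stand, y along the lower slide, z up. With both slides at 0 the tray's centre is over the origin.
- nozzle_tip (a point): Tip of the fixed, downward-pointing steel nozzle, 52 mm above the table, 10 mm above the biscuits' tops; 16 mm thick, narrowing to 5 mm at the tip. It hangs from a 12 mm tube that rises 130 mm behind it (the station's +x) to 128 mm height; that stand, with a white hopper 109 mm high, is fixed on the plate, at a place that varies (up to 15 mm in x, 20 mm in y off the station's origin).
- saddle (a joint): Lower slide: the saddle, carrying the tray, moves along the station's y. 0 = tray centred over the station origin (as at the start); travel -0.075 to +0.075 m. Stays where it is left; about 1.5 N of drag.
- tray (a joint): Upper slide: the tray moves along the station's x on the saddle. 0 = tray centred over the station origin (as at the start); travel -0.05 to +0.05 m. Stays where it is left; about 1.5 N of drag.
- tray_centre (a point): Centre of the floor of the steel tray (96 mm along x, 142 mm along y, rim top 40 mm and floor 33 mm above the table). It has six shallow 42 mm square pockets, 2 along x by 3 along y, at 46 mm pitch, each with one loose biscuit; which biscuit lies in which pocket varies.
- grip_top (a point): Centre of the top of the tray's grip: a black upright square post, 22 x 22 mm (sides along the station's x and y), standing from 35 to 90 mm above the table, 113 mm from the tray's centre on its -x side, on a flat 30 mm wide tongue.
- console: Fixed white console box, 90 x 75 x 45 mm high, beside the station at its +y side; origin under its centre, carries the dose button on top.
- dose_button_top (a point): Centre of the top of the round black dose button (32 mm across, in a 48 mm steel collar), about 63 mm above the table; pressed straight down.
- dose_button (a joint): Dose button: 0 = released, 0.006 m = fully down; springs back, about 5 N at the bottom.
- biscuit_square: square biscuit, 34 x 34 mm, 9 mm thick, brown, 14 g, lying loose in a tray pocket with a few mm of play. Origin at the centre of its underside, 33 mm above the table.
- biscuit_triangle: triangular (equilateral) biscuit, corners 21 mm from its centre, 9 mm thick, brown, 14 g, lying loose in a tray pocket with a few mm of play. Origin at the centre of its underside, 33 mm above the table.
- biscuit_round_a: large round biscuit, 36 mm across (one of two alike), 9 mm thick, brown, 14 g, lying loose in a tray pocket with a few mm of play. Origin at the centre of its underside, 33 mm above the table.
- biscuit_round_b: large round biscuit, 36 mm across (the other of two alike), 9 mm thick, brown, 14 g, lying loose in a tray pocket with a few mm of play. Origin at the centre of its underside, 33 mm above the table.
- biscuit_finger: narrow oblong biscuit, 38 x 16 mm, 9 mm thick, brown, 14 g, lying loose in a tray pocket with a few mm of play. Origin at the centre of its underside, 33 mm above the table.
- biscuit_small: small round biscuit, 24 mm across, 9 mm thick, brown, 14 g, lying loose in a tray pocket with a few mm of play. Origin at the centre of its underside, 33 mm above the table.
- bowl_a: Bystander: white square bowl, 78 mm wide at the rim, 53 mm high, standing alone near the station's -y side. Origin under its centre.
- spatula: Bystander: spatula, 250 mm long, lying on the table. Origin at mid length.
- jar: Bystander: amber glass jar with steel lid, 60 mm across, 85 mm high, just beyond the console on its +y side. Origin under its centre.
- container: Bystander: clear open food box, 120 x 160 x 45 mm high. Origin under its centre.

How it is judged:
On the way, in this order (a step that is already met when the one before it is completed fails the run):
1. the square biscuit's centre is within 5 mm of the nozzle's axis while the dose button is down at least 4 mm (horizontal distance between biscuit_square and nozzle_tip below 0.005 m and value of joint dose_button above 0.004 m), for 0.05 s.
2. the triangle biscuit's centre is within 5 mm of the nozzle's axis while the dose button is down at least 4 mm (horizontal distance between biscuit_triangle and nozzle_tip below 0.005 m and value of joint dose_button above 0.004 m), for 0.05 s.
At the end, for the whole second after the job is handed in: The triangular biscuit's centre is within 5 mm (horizontally) of the nozzle's axis, the tray is at rest, the dose button is released (under 1.5 mm), and all six biscuits lie flat on the floor of the tray's pockets (within 3 mm in height and 0.1 rad) (horizontal distance between biscuit_triangle and nozzle_tip below 0.005 m and value of joint dose_button below 0.0015 m and velocity of joint saddle between -0.005 and 0.005 m/s and velocity of joint tray between -0.005 and 0.005 m/s and z of biscuit_square in the frame of tray_centre between -0.003 and 0.003 m and angle between each of biscuit_square, biscuit_triangle, biscuit_round_a, biscuit_round_b, biscuit_finger, biscuit_small's own z axis and vertical below 0.1 rad and z of biscuit_triangle in the frame of tray_centre between -0.003 and 0.003 m and z of biscuit_round_a in the frame of tray_centre between -0.003 and 0.003 m and z of biscuit_round_b in the frame of tray_centre between -0.003 and 0.003 m and z of biscuit_finger in the frame of tray_centre between -0.003 and 0.003 m and z of biscuit_small in the frame of tray_centre between -0.003 and 0.003 m); the robot touches nothing.
It fails at once if the dose button is down 4 mm or more with neither the square nor the triangular biscuit within 8 mm of the nozzle's axis (value of joint dose_button above 0.004 m and not (horizontal distance between biscuit_square and nozzle_tip below 0.008 m) and not (horizontal distance between biscuit_triangle and nozzle_tip below 0.008 m)).
It fails at once if the fingers touch a biscuit with more than 0.5 N (contact force between the fingers and biscuit_square above 0.5 N or contact force between the fingers and biscuit_triangle above 0.5 N or contact force between the fingers and biscuit_round_a above 0.5 N or contact force between the fingers and biscuit_round_b above 0.5 N or contact force between the fingers and biscuit_finger above 0.5 N or contact force between the fingers and biscuit_small above 0.5 N).
It fails at once if one of the other things on the counter is moved by more than 30 mm (distance of any of bowl_a, spatula, jar, container from where it was at the start of the episode above 0.03 m).
It also fails if it takes over 70 s, if anything falls off the work surface, if the arm or the gripper's body presses on something with over 40 N, if the wrist force passes 120 N, or if a joint passes its speed limit or range.

ROBOT

A 6-joint arm with a two-finger parallel gripper is mounted at the origin on the work surface. World frame = base frame: x ahead of the robot, y to its left, z up, the work surface at z = 0. Lengths are in m, angles in rad, forces in N, time in s.
With the tool pointing down it reaches from about 0.3 to 0.825 m from the base axis. Payload 5.4 kg.
Tool frame: the origin (TCP) lies at the very end of the fingers, on their centre line; the grasp point (between the pads) lies r.tcp_to_grasp behind it (r.tcp_to_grasp is the distance from the TCP to the grasp point, in m); z points along the fingers, y is the line along which they close (so a half turn about z gives the same grasp; the last joint's range is limited). The gripper opens to 92 mm and grips with 3 to 60 N. Pads are 20 mm wide; open, the fingers measure 128 mm over their backs; the gripper's body (75 mm by 189 mm) begins 69 mm behind the grasp point.
Start: joints at [1.088, 0.158, 1.597, -0, 1.386, -0.21], TCP at [0.155, 0.554, 0.215] pointing down, gripper open.
Joint ranges: [-2.91, 2.91], [-0.94, 2.29], [0.18, 2.7], [-1.29, 4.43], [0.17, 2.64], [-3, 3]. Speed limits (rad/s): [2.57, 2.57, 3.14, 3.14, 3.14, 3.14].

INTERFACE

Orientations are given as a unit quaternion [x, y, z, w].
In Python, from bench import r, optics gives the robot as it stands.
- The arm moves only by the shell command python3 -m crank 'ROWS' [FORCE]. ROWS is JSON, a list of rows, each a list of 7 numbers: the shift along the tool's x, y, z in m, then the turn, a rotation vector about the tool's x, y, z in degrees, then the closure, from 0 (fully open) to 1 (shut). In form: [[x, y, z, ax, ay, az, hand], ...]. A call has 1 to 10 rows; each row is the pose to reach, as a shift and turn from the pose commanded when the call began, along the tool's axes at that moment; what a row does not reach only later rows make up. A row lasts 1/12 s, in which the tool goes at most 41.7 mm and 7.16 degrees, less where a joint would pass 70% of its speed; a pose out of reach is approached as far as the arm can. A call with a gripper value outside its range is refused whole. The fingers move at their own pace and stop on an object; FORCE is the grip in N (left out, the last holds). Time passes only in rows, so rows that repeat a pose let the fingers close. It gives the time, the measured TCP pose, the force, the opening and the grip force at its end, in the units of the state.
- r.sense(): the state, without advancing time (a new reading comes with each control period).
- optics.capture(name): name is "scene" or "top" or "wrist"; returns a dict with "color" (384x512x3 uint8, red, green, blue), "range_z" (384x512 float32, m along the optical axis (not along the pixel's ray), 0 where there is no reading), "fx", "fy", "cx", "cy" (pixels), "R" (3x3) and "t" (3): a world point X has camera coordinates R X + t. Camera axes: x right, y down, z forward; pixel columns grow to the right and rows downward; lengths in m; the calibration is good to about 2 mm. The wrist camera is an equidistant fisheye: a pixel r from the principal point sees the ray r / f radians off the axis. A picture is of the moment at which its call begins.
- r.finish_job(): hands the job in; it is judged then, once.
The state is a dict: "clock": time; "q": joint angles; "joint_vel": joint speeds; "effort": joint torques, N m; "tcp_pos": TCP position; "orientation": TCP orientation; "ft_force": force on the tool from outside, world axes, zero at the start; "ft_torque": the same for the moment, N m; "finger_gap": finger opening in m; "grasp_force": force on a finger pad.
Only numpy, scipy, OpenCV 4.12 (cv2) and the standard library are available. Lean on these libraries where they do the work, as an engineer would, in place of code of your own. Each camera call takes 0.05 s, during which the arm holds its last target. There are 200 camera calls.

## Working session

There is one attempt and no reset: what is moved stays moved. The work goes in short steps, Python scripts to look and compute and a shell command to move; the robot and the scene stay as the last step left them, time stands still between calls to the robot, and variables do not carry over. Pictures are saved under pics/ and viewed, at most 13 in all, crops included, and the job is handed in when it is done.

```bash
ls; mkdir -p pics
python3 - <<'E'
from bench import r, optics
import cv2, pickle
d={}
for n in("scene","top"):
    c=optics.capture(n); d[n]=c
    cv2.imwrite(f"pics/{n}1.png",c["color"][...,::-1])
    print(n,c["fx"],c["fy"],c["cx"],c["cy"],c["R"].round(3).tolist(),c["t"].round(3).tolist())
pickle.dump(d,open("d1.pkl","wb"))
s=r.sense();print(s["clock"],s["tcp_pos"],s["orientation"],r.tcp_to_grasp,s["finger_gap"])
E
```

```text
pics
scene 476.74328055038745 476.74328055038745 260.2695938932616 191.68592087058283 [[0.458, 0.889, 0.002], [0.76, -0.391, -0.519], [-0.46, 0.239, -0.855]] [-0.203, -0.396, 1.725]
top 470.043751946097 470.043751946097 260.47463894334044 192.86317745538653 [[-0.015, -1.0, 0.009], [-0.988, 0.014, -0.152], [0.152, -0.012, -0.988]] [-0.051, 0.555, 1.716]
0.1 [0.15469084 0.55320834 0.21371585] [ 1.35955088e-01  9.90714632e-01 -8.11688376e-04 -2.70762831e-04] 0.0187 0.09163281263135276
```

View pics/top1.png

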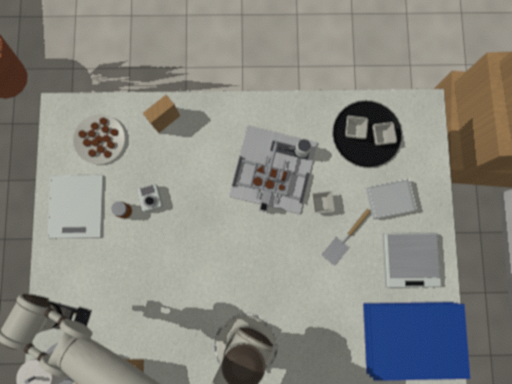

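View pics/scene1.png

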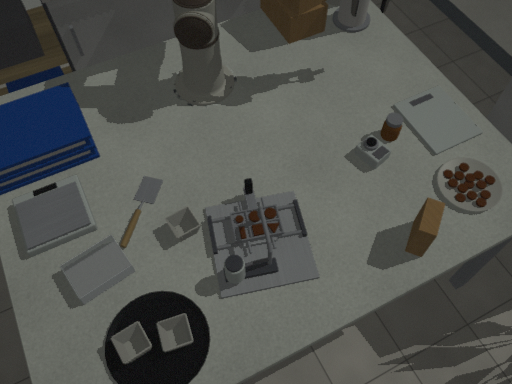

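The top view shows the station around (275,170) with its black grip at (264,207), and the console with its button at (150,200). The jar is at (121,210). The scene view agrees. Next I'll measure and crop.

```bash
cat > h.py <<'E'
import numpy as np, cv2
from scipy.spatial.transform import Rotation as Ro
def ray(c,uv,fish=False):
    uv=np.atleast_2d(np.asarray(uv,float)); a=(uv-[c["cx"],c["cy"]])/[c["fx"],c["fy"]]
    if fish:
        th=np.linalg.norm(a,axis=1,keepdims=True); d=np.hstack([a/np.maximum(th,1e-9)*np.sin(th),np.cos(th)])
    else: d=np.hstack([a,np.ones((len(a),1))])
    R=np.array(c["R"]);return -R.T@c["t"], d@R
def plane(c,uv,z,fish=False):
    o,d=ray(c,uv,fish); return o+d*((z-o[2])/d[:,2])[:,None]
def proj(c,X,fish=False):
    p=np.atleast_2d(X)@np.array(c["R"]).T+c["t"]
    if fish:
        r=np.linalg.norm(p[:,:2],axis=1,keepdims=True); a=p[:,:2]/np.maximum(r,1e-9)*np.arctan2(r,p[:,2:])
    else: a=p[:,:2]/p[:,2:]
    return a*[c["fx"],c["fy"]]+[c["cx"],c["cy"]]
def blobs(m,amin=5):
    n,l,s,ce=cv2.connectedComponentsWithStats(m.astype(np.uint8)); return [(s[i,4],ce[i].round(1).tolist(),s[i,:4].tolist()) for i in range(1,n) if s[i,4]>=amin]
E
python3 - <<'E'
from h import *; import pickle
d=pickle.load(open("d1.pkl","rb"))
for n,z in(("top",.09),("top",.063),("scene",.09),("scene",.063)):
    c=d[n]; m=c["color"].max(2)<45
    for b in blobs(m,6):
        p=plane(c,b[1],z)[0]
        if .3<p[0]<1 and -.5<p[1]<.7: print(n,z,b,p.round(3))
c=d["top"]; hsv=cv2.cvtColor(c["color"],cv2.COLOR_RGB2HSV)
print([(b[0],b[1],plane(c,b[1],.042)[0].round(3)) for b in blobs((hsv[...,1]>110)&(hsv[...,0]<20)) if 240<b[1][0]<310 and 140<b[1][1]<210])
print([plane(c,q,.01)[0].round(3) for q in((248,128),(316,143),(300,213),(231,199))])
a=cv2.resize(d["top"]["color"][115:225,215:335],None,fx=5,fy=5,interpolation=2)
cv2.imwrite("pics/c1.png",a[...,::-1])
E
```

```text
top 0.09 (np.int32(2354), [365.4, 135.4], [334, 102, 67, 65]) [ 0.757 -0.452  0.09 ]
top 0.09 (np.int32(36), [149.1, 200.4], [146, 198, 7, 6]) [0.524 0.345 0.09 ]
top 0.09 (np.int32(20), [263.4, 206.2], [262, 204, 4, 6]) [ 0.497 -0.069  0.09 ]
top 0.063 (np.int32(2354), [365.4, 135.4], [334, 102, 67, 65]) [ 0.765 -0.459  0.063]
top 0.063 (np.int32(36), [149.1, 200.4], [146, 198, 7, 6]) [0.528 0.351 0.063]
top 0.063 (np.int32(20), [263.4, 206.2], [262, 204, 4, 6]) [ 0.501 -0.069  0.063]
scene 0.09 (np.int32(14), [382.7, 132.1], [381, 128, 5, 9]) [0.534 0.384 0.09 ]
scene 0.09 (np.int32(71), [370.8, 141.7], [366, 138, 10, 9]) [0.548 0.33  0.09 ]
scene 0.09 (np.int32(12), [461.3, 169.0], [459, 166, 7, 6]) [0.757 0.513 0.09 ]
scene 0.09 (np.int32(12), [457.2, 177.8], [454, 175, 8, 5]) [0.776 0.482 0.09 ]
scene 0.09 (np.int32(14), [467.6, 180.3], [465, 177, 7, 6]) [0.797 0.503 0.09 ]
scene 0.09 (np.int32(101), [248.0, 186.1], [245, 179, 8, 15]) [ 0.52 -0.08  0.09]
scene 0.09 (np.int32(6), [477.5, 178.5], [476, 178, 4, 2]) [0.805 0.533 0.09 ]
scene 0.09 (np.int32(13), [487.8, 182.1], [485,
[... 3324 characters left out ...]
.063]
scene 0.063 (np.int32(59), [260.5, 273.9], [245, 270, 32, 9]) [ 0.768 -0.167  0.063]
scene 0.063 (np.int32(5879), [158.7, 341.6], [105, 291, 105, 93]) [ 0.81  -0.474  0.063]
[(np.int32(19), [260.4, 169.2], array([ 0.644, -0.06 ,  0.042])), (np.int32(32), [273.1, 172.8], array([ 0.63 , -0.108,  0.042])), (np.int32(19), [283.7, 175.5], array([ 0.619, -0.148,  0.042])), (np.int32(44), [257.2, 180.9], array([ 0.6  , -0.048,  0.042])), (np.int32(46), [269.3, 183.8], array([ 0.588, -0.093,  0.042])), (np.int32(13), [281.5, 186.8], array([ 0.576, -0.139,  0.042]))]
[array([ 0.815, -0.015,  0.01 ]), array([ 0.752, -0.278,  0.01 ]), array([ 0.48 , -0.208,  0.01 ]), array([0.537, 0.053, 0.01 ])]
```

View pics/c1.png

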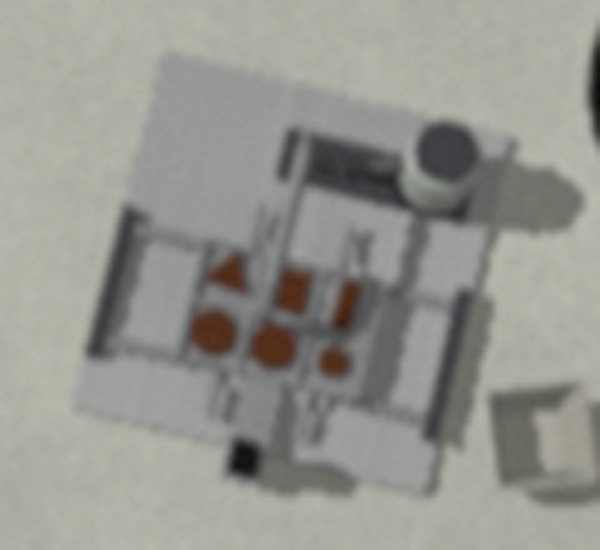

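The crop shows the triangle at (228,272) in the +x,+y pocket and the square at (293,290) in the middle +x pocket. The grip is at (243,458). The tool is already aligned with the station's yaw (about -15°), so I'll move over the console to look with the wrist camera.

```bash
python3 -m crank '[[-0.37,-0.09,-0.03,0,0,0,0],[-0.37,-0.09,-0.03,0,0,0,0],[-0.37,-0.09,-0.03,0,0,0,0],[-0.37,-0.09,-0.03,0,0,0,0],[-0.37,-0.09,-0.03,0,0,0,0],[-0.37,-0.09,-0.03,0,0,0,0],[-0.37,-0.09,-0.03,0,0,0,0],[-0.37,-0.09,-0.03,0,0,0,0],[-0.37,-0.09,-0.03,0,0,0,0],[-0.37,-0.09,-0.03,0,0,0,0]]'
python3 - <<'E'
from bench import r, optics
from h import *; import pickle
c=optics.capture("wrist"); pickle.dump(c,open("w1.pkl","wb"))
cv2.imwrite("pics/w1.png",c["color"][...,::-1])
print(c["fx"],c["cx"],c["cy"],"cam",(-np.array(c["R"]).T@c["t"]).round(3),r.sense()["tcp_pos"])
print(proj(c,[[.527,.349,.063]],True))
E
```

```text
clock: 0.93
tcp_pos: [0.4919, 0.3634, 0.2444]
orientation: [0.139, 0.99, -0.001, 0.001]
ft_force: [0.9, -0.1, -0.0]
finger_gap: 0.0918
grasp_force: 0.0
297.3186396354542 253.60593795783697 190.54130108684188 cam [0.421 0.384 0.415] [0.49047944 0.36448126 0.2441795 ]
[[250.10522899 202.33116286]]
```

View pics/w1.png

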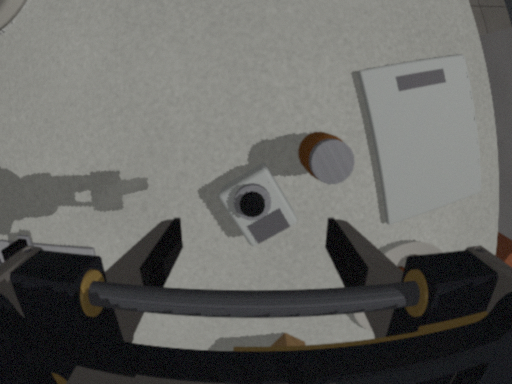

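The wrist view shows the button at about (251,203) and the jar lid at (330,160), clear of it. I'll refine the button and then move on to the grip.

```bash
python3 - <<'E'
from h import *; import pickle
c=pickle.load(open("w1.pkl","rb"))
m=c["color"].max(2)<60
for b in blobs(m[150:240,220:290],40):
    uv=np.array(b[1])+[220,150]; print(b,uv,plane(c,uv,.063,True).round(4), plane(c,[uv+[b[2][2]/2,0],uv-[b[2][2]/2,0]],.063,True).round(4).tolist())
    print(c["range_z"][int(uv[1]),int(uv[0])])
g=c["color"].astype(int)
E
python3 -m crank '[[-0.13,-0.43,-0.03,0,0,0,0],[-0.13,-0.43,-0.03,0,0,0,0],[-0.13,-0.43,-0.03,0,0,0,0],[-0.13,-0.43,-0.03,0,0,0,0],[-0.13,-0.43,-0.03,0,0,0,0],[-0.13,-0.43,-0.03,0,0,0,0],[-0.13,-0.43,-0.03,0,0,0,0],[-0.13,-0.43,-0.03,0,0,0,0],[-0.13,-0.43,-0.03,0,0,0,0],[-0.13,-0.43,-0.03,0,0,0,0]]'
python3 -m crank '[[0,0,0,0,0,0,0],[0,0,0,0,0,0,0]]'
python3 - <<'E'
from bench import r, optics
from h import *; import pickle
c=optics.capture("wrist"); pickle.dump(c,open("w2.pkl","wb"))
cv2.imwrite("pics/w2.png",c["color"][...,::-1])
print("cam",(-np.array(c["R"]).T@c["t"]).round(3),r.sense()["tcp_pos"])
print(proj(c,[[.497,-.069,.09],[.606,-.099,.04],[.63,-.108,.042]],True))
E
```

```text
(np.int32(503), [31.5, 53.9], [19, 42, 26, 25]) [251.5 203.9] [[0.5294 0.3501 0.063 ]] [[0.5339, 0.3656, 0.063], [0.525, 0.3345, 0.063]]
0.3638329
clock: 1.82
tcp_pos: [0.4947, -0.0486, 0.2722]
orientation: [0.135, 0.991, 0.0, -0.0]
ft_force: [1.0, -0.0, 1.3]
finger_gap: 0.0916
grasp_force: 0.0
clock: 1.98
tcp_pos: [0.4951, -0.0487, 0.272]
orientation: [0.137, 0.991, 0.0, -0.0]
ft_force: [-0.1, 0.1, -0.6]
finger_gap: 0.0921
grasp_force: 0.0
cam [ 0.424 -0.028  0.442] [ 0.49517287 -0.0474168   0.27190603]
[[237.70146691 178.83904146]
 [241.13316475 245.23786658]
 [239.95101354 260.77468717]]
```

View pics/w2.png

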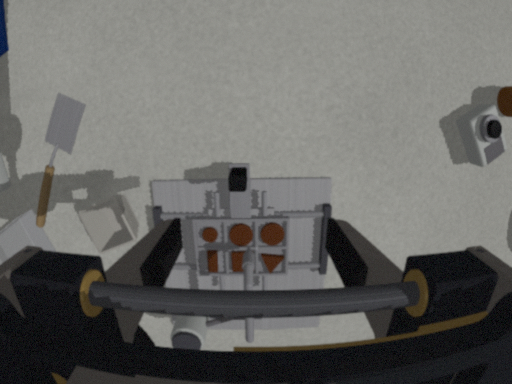

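The wrist view shows the grip top at (238,180), with the biscuits in rows at y≈234 and y≈262. The square is at (239,262), the triangle at (272,262), and the nozzle tube comes down near (249,265). I'll zoom in.

Run:
```python
from h import *; import pickle
c=pickle.load(open("w2.pkl","rb"))
a=cv2.resize(c["color"][160:290,170:310],None,fx=4.5,fy=4.5,interpolation=2); cv2.imwrite("pics/c2.png",cv2.convertScaleAbs(a[...,::-1],alpha=1.6))
hsv=cv2.cvtColor(c["color"],cv2.COLOR_RGB2HSV)
m=(hsv[...,1]>110)&(hsv[...,0]<20)
for b in blobs(m,20):
    if 190<b[1][0]<300: print(b,plane(c,b[1],.042,True).round(4))
for b in blobs(c["color"][165:195,225:250].max(2)<30,20): print(b,plane(c,np.array(b[1])+[225,165],.09,True))
# grip top: range
z=c["range_z"]; print(z[165:192:2,238])
```

```text
(np.int32(392), [271.9, 233.7], [261, 223, 23, 22]) [[ 0.5994 -0.0499  0.042 ]]
(np.int32(384), [240.6, 234.5], [230, 224, 23, 22]) [[ 0.5881 -0.0944  0.042 ]]
(np.int32(157), [209.5, 234.4], [203, 228, 14, 14]) [[ 0.5759 -0.1388  0.042 ]]
(np.int32(178), [212.1, 260.8], [208, 251, 9, 21]) [[ 0.6191 -0.1494  0.042 ]]
(np.int32(192), [236.8, 260.6], [232, 252, 12, 20]) [[ 0.6284 -0.1125  0.042 ]]
(np.int32(215), [271.3, 260.7], [262, 254, 22, 18]) [[ 0.6429 -0.062   0.042 ]]
(np.int32(32), [264.6, 349.8], [255, 348, 19, 5]) [[ 0.8274 -0.121   0.042 ]]
(np.int32(339), [12.4, 14.0], [4, 3, 17, 23]) [[ 0.49709249 -0.06941077  0.09      ]]
[0.4115573  0.40630278 0.39199886 0.3797134  0.36878762 0.3615087
 0.36022115 0.36157548 0.36190456 0.3628987  0.36314952 0.3656449
 0.3645496  0.366695  ]
```

View pics/c2.png

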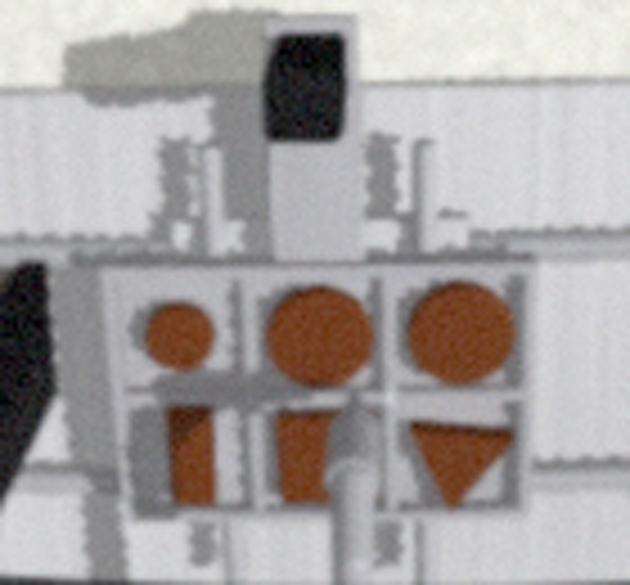

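The nozzle tip appears at about px (249.4,248.5), with its shadow-free cone narrowing upward. I'll take a second view from the side to triangulate it.

```bash
python3 -m crank '[[0.03,0.04,0.02,0,0,0,0],[0.06,0.08,0.04,0,0,0,0],[0.08,0.12,0.05,0,0,0,0],[0.08,0.12,0.05,0,0,0,0],[0.08,0.12,0.05,0,0,0,0],[0.08,0.12,0.05,0,0,0,0]]'
python3 - <<'E'
from bench import r, optics
from h import *; import pickle
c=optics.capture("wrist"); pickle.dump(c,open("w3.pkl","wb"))
c2=pickle.load(open("w2.pkl","rb"))
P=plane(c2,[249.4,248.5],.052,True)
u=proj(c,P,True)[0]; print(P,u)
x,y=int(u[0])-60,int(u[1])-50
a=cv2.resize(c["color"][y:y+100,x:x+120],None,fx=6,fy=6,interpolation=2); cv2.imwrite("pics/c3.png",cv2.convertScaleAbs(a[...,::-1],alpha=1.5)); print(x,y)
E
```

```text
clock: 2.53
tcp_pos: [0.4495, 0.0917, 0.2217]
orientation: [0.133, 0.991, 0.0, -0.001]
ft_force: [-0.1, -0.4, 0.9]
finger_gap: 0.0921
grasp_force: 0.0
[[ 0.60889852 -0.08680982  0.052     ]] [164.86287688 310.05721164]
104 260
```

View pics/c3.png

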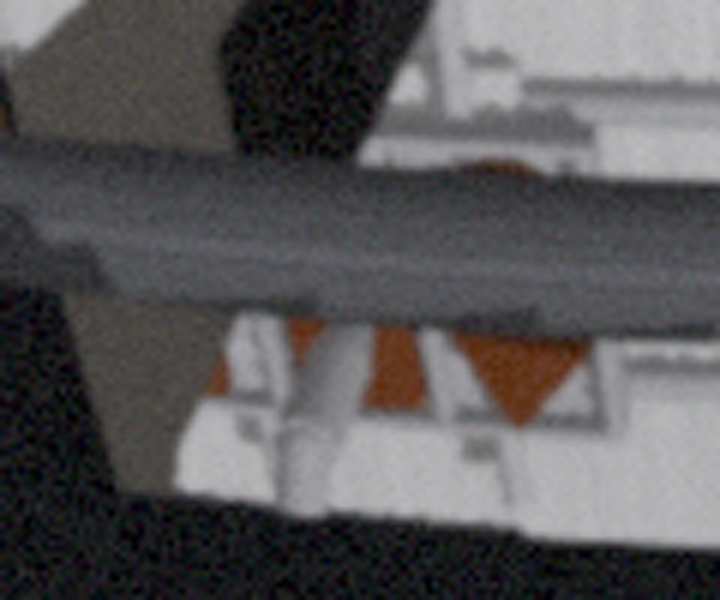

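The gripper's rod hides the tip here. I'll move forward so the nozzle falls in the free upper part of the picture.

```bash
python3 -m crank '[[-0.04,0,0,0,0,0,0],[-0.08,0,0,0,0,0,0],[-0.12,0,0,0,0,0,0],[-0.16,0,0,0,0,0,0],[-0.20,0,0,0,0,0,0],[-0.22,0,0,0,0,0,0],[-0.22,0,0,0,0,0,0],[-0.22,0,0,0,0,0,0]]'
python3 - <<'E'
from bench import r, optics
from h import *; import pickle
c=optics.capture("wrist"); pickle.dump(c,open("w4.pkl","wb"))
u=proj(c,[[.6089,-.0868,.052]],True)[0]; print(u)
x,y=int(u[0])-60,int(u[1])-50
a=cv2.resize(c["color"][y:y+100,x:x+120],None,fx=6,fy=6,interpolation=2); cv2.imwrite("pics/c4.png",cv2.convertScaleAbs(a[...,::-1],alpha=1.5)); print(x,y)
hsv=cv2.cvtColor(c["color"],cv2.COLOR_RGB2HSV)
m=(hsv[...,1]>110)&(hsv[...,0]<20)
for b in blobs(m,60): print(b,plane(c,b[1],.042,True).round(4))
E
```

```text
clock: 3.25
tcp_pos: [0.6633, 0.0286, 0.2219]
orientation: [0.137, 0.991, -0.0, -0.0]
ft_force: [-0.4, 1.1, 0.4]
finger_gap: 0.092
grasp_force: 0.0
[149.14088323 158.50840726]
89 108
(np.int32(764), [484.4, 12.1], [467, 0, 42, 27]) [[0.5116 0.4283 0.042 ]]
(np.int32(549), [177.8, 141.9], [164, 129, 28, 27]) [[ 0.6009 -0.0486  0.042 ]]
(np.int32(507), [142.2, 143.6], [130, 132, 26, 24]) [[ 0.5889 -0.0935  0.042 ]]
(np.int32(204), [110.1, 145.7], [102, 138, 17, 16]) [[ 0.5772 -0.1379  0.042 ]]
(np.int32(116), [113.2, 172.6], [109, 167, 10, 15]) [[ 0.6115 -0.1463  0.042 ]]
(np.int32(269), [151.0, 182.8], [139, 169, 21, 23]) [[ 0.6393 -0.0991  0.042 ]]
(np.int32(324), [178.8, 179.2], [167, 171, 26, 24]) [[ 0.6451 -0.0621  0.042 ]]
(np.int32(2149), [468.1, 234.8], [419, 205, 93, 57]) [[0.8453 0.3299 0.042 ]]
(np.int32(62), [413.3, 311.1], [406, 306, 18, 12]) [[0.9556 0.2225 0.042 ]]
```

View pics/c4.png

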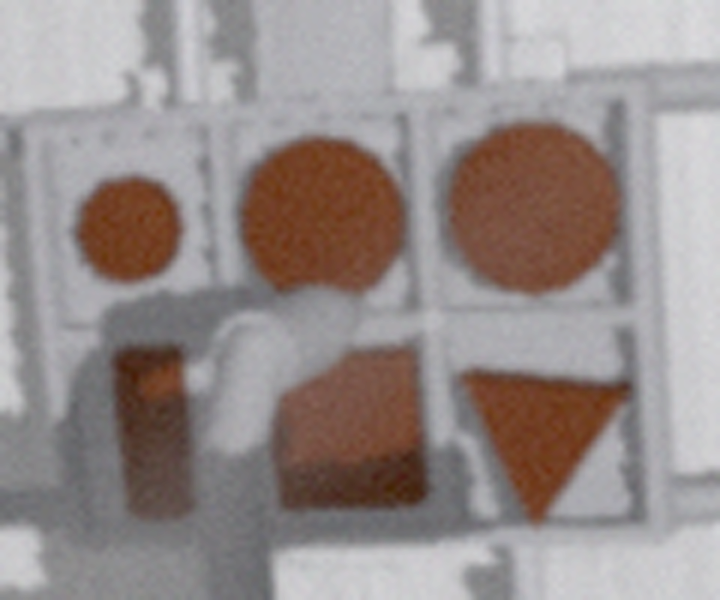

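The nozzle tip is at crop (355,310), px (148.2,159.7), which agrees with the first view to about 2 mm. The square's centre is at crop (351,428) and the triangle is fully visible. Now I'll compute the offsets.

```bash
python3 - <<'E'
from h import *; import pickle
c2=pickle.load(open("w2.pkl","rb"));c4=pickle.load(open("w4.pkl","rb"))
f=lambda c,u,z:plane(c,u,z,True)[0]
tips=[f(c2,[249.4,248.5],.052),f(c4,[148.2,159.7],.052)]
sq=[f(c2,[243.3,261.3],.042),f(c4,[147.5,179.3],.042)]
o1,d1=ray(c2,[249.4,248.5],True);o2,d2=ray(c4,[148.2,159.7],True)
A=np.stack([d1[0],-d2[0]],1);k=np.linalg.lstsq(A,o2-o1,rcond=None)[0];print("tri",o1+k[0]*d1[0],o2+k[1]*d2[0])
def tri(c):  # centre of triangle: min enclosing triangle corners
    hsv=cv2.cvtColor(c["color"],cv2.COLOR_RGB2HSV);m=((hsv[...,1]>110)&(hsv[...,0]<20)).astype(np.uint8)
    n,l,s,ce=cv2.connectedComponentsWithStats(m)
    P=proj(c,[[.644,-.062,.042]],True)[0]; i=min(range(1,n),key=lambda i:np.hypot(*(ce[i]-P)))
    pts=np.argwhere(l==i)[:,::-1].astype(np.float32)
    a,t=cv2.minEnclosingTriangle(pts[:,None]); t=t[:,0]; W=plane(c,t,.042,True); print("sides",[np.linalg.norm(W[k]-W[k-1]).round(4) for k in range(3)]); return W.mean(0)
tr=[tri(c2),tri(c4)]
for n,v in(("tip",tips),("sq",sq),("tri",tr)): print(n,np.round(v,4).tolist())
print("c4-c2 round:",)
a=np.arctan2(*( np.array([.6009,-.0486])-[.5772,-.1379])); print("yaw",-np.degrees(a))
ex=np.array([np.cos(a),-np.sin(a)]);ey=np.array([np.sin(a),np.cos(a)])
for n,v in(("sq",sq),("tri",tr)):
    for i in(0,1):
        dd=(tips[i]-v[i])[:2]; print(n,i,"slide x,y mm",1e3*dd@ex,1e3*dd@ey)
G=np.array([.4971,-.0694]);print("grip->tray",G+.113*ex)
E
python3 -c "
from bench import r;s=r.sense();print(s['tcp_pos'])"
```

```text
tri [ 0.60900985 -0.08684503  0.05176437] [ 0.60989372 -0.08831084  0.052401  ]
sides [np.float64(0.0367), np.float64(0.0364), np.float64(0.0374)]
sides [np.float64(0.0345), np.float64(0.0358), np.float64(0.0355)]
tip [[0.6089, -0.0868, 0.052], [0.6099, -0.0885, 0.052]]
sq [[0.6322, -0.1033, 0.042], [0.6337, -0.1021, 0.042]]
tri [[0.6432, -0.0617, 0.042], [0.645, -0.0621, 0.042]]
c4-c2 round:
yaw -14.86350755005314
sq 0 slide x,y mm -26.794824469999625 9.990887047959758
sq 1 slide x,y mm -26.50961659396198 7.075654012473876
tri 0 slide x,y mm -26.679077609652275 -33.09003967347972
tri 1 slide x,y mm -27.095631758729652 -34.494263849142556
grip->tray [ 0.60631898 -0.09838645]
[0.66255901 0.02918404 0.22226168]
```

Both views agree: the square needs a slide of about x -26.7, y +8.5 mm, and the triangle about x -26.9, y -33.8 mm. Next I'll go over the grip and descend.

```bash
python3 -m crank '[[0.03,-0.03,0,0,0,-0.9,0],[0.06,-0.06,0,0,0,-0.9,0],[0.09,-0.09,0,0,0,-0.9,0],[0.12,-0.12,0,0,0,-0.9,0],[0.133,-0.139,0,0,0,-0.9,0],[0.133,-0.139,0.04,0,0,-0.9,0],[0.133,-0.139,0.08,0,0,-0.9,0],[0.133,-0.139,0.1,0,0,-0.9,0],[0.133,-0.139,0.1,0,0,-0.9,0]]'
python3 -c "
from bench import r
from h import *
s=r.sense();R=Ro.from_quat(s['orientation']).as_matrix();print(s['tcp_pos'],R.round(3).tolist(),(R.T@(np.array([.4971,-.0694,.055])-s['tcp_pos'])).round(4))"
```

```text
clock: 4.05
tcp_pos: [0.4924, -0.0665, 0.1178]
orientation: [0.128, 0.992, 0.001, -0.005]
ft_force: [-1.1, -0.0, -0.4]
finger_gap: 0.0917
grasp_force: 0.0
[ 0.49236596 -0.06652389  0.11775377] [[-0.967, 0.254, -0.009], [0.254, 0.967, 0.004], [0.009, 0.001, -1.0]] [-0.0059 -0.0017  0.0627]
```

```bash
python3 -m crank '[[-0.002,-0.001,0.03,0,0,0,0],[-0.003,-0.001,0.062,0,0,0,0],[-0.003,-0.001,0.062,0,0,0,0],[-0.003,-0.001,0.062,0,0,0,0]]'
python3 -m crank '[[0,0,0,0,0,0,0.5],[0,0,0,0,0,0,0.8],[0,0,0,0,0,0,0.9],[0,0,0,0,0,0,0.9],[0,0,0,0,0,0,0.9],[0,0,0,0,0,0,0.9],[0,0,0,0,0,0,0.9],[0,0,0,0,0,0,0.9]]' 20
```

```text
clock: 4.38
tcp_pos: [0.4992, -0.0697, 0.061]
orientation: [0.128, 0.992, 0.0, -0.001]
ft_force: [-0.4, -0.8, -0.1]
finger_gap: 0.092
grasp_force: 0.0
clock: 5.05
tcp_pos: [0.4999, -0.0702, 0.0604]
orientation: [0.128, 0.992, 0.0, -0.0]
ft_force: [0.3, 1.5, -0.2]
finger_gap: 0.0407
grasp_force: 0.0
```

```bash
python3 -m crank '[[0,0,0,0,0,0,0.9],[0,0,0,0,0,0,0.9],[0,0,0,0,0,0,0.9],[0,0,0,0,0,0,0.9],[0,0,0,0,0,0,0.9],[0,0,0,0,0,0,0.9]]' 20
```

```text
clock: 5.55
tcp_pos: [0.4998, -0.0703, 0.0603]
orientation: [0.128, 0.992, -0.0, -0.0]
ft_force: [0.0, -0.9, -0.7]
finger_gap: 0.0221
grasp_force: 20.0
```

Gripped: the gap is 22 mm, which matches the post. I'll slide gently to bring the square under the nozzle.

```bash
python3 -m crank '[[0.002,0.001,0,0,0,0,0.9],[0.005,0.002,0,0,0,0,0.9],[0.009,0.003,0,0,0,0,0.9],[0.013,0.004,0,0,0,0,0.9],[0.017,0.0055,0,0,0,0,0.9],[0.021,0.007,0,0,0,0,0.9],[0.024,0.008,0,0,0,0,0.9],[0.026,0.0085,0,0,0,0,0.9],[0.0267,0.0085,0,0,0,0,0.9],[0.0267,0.0085,0,0,0,0,0.9]]'
python3 -m crank '[[0,0,0,0,0,0,0.9],[0,0,0,0,0,0,0.6],[0,0,0,0,0,0,0.4],[0,0,0,0,0,0,0.4],[0,0,0,0,0,0,0.4],[0,0,0,0,0,0,0.4]]'
python3 -m crank '[[0,0,-0.03,0,0,0,0.4],[0,0,-0.07,0,0,0,0.4],[0,0,-0.11,0,0,0,0.4],[-0.04,0.03,-0.15,0,0,0,0.8],[-0.08,0.06,-0.16,0,0,0,1],[-0.12,0.09,-0.16,0,0,0,1],[-0.15,0.11,-0.16,0,0,0,1],[-0.15,0.11,-0.16,0,0,0,1],[-0.15,0.11,-0.16,0,0,0,1]]'
python3 - <<'E'
from bench import r, optics
from h import *; import pickle
c=optics.capture("wrist"); pickle.dump(c,open("w5.pkl","wb"))
u=proj(c,[[.6095,-.0876,.052]],True)[0]; print(u)
x,y=int(u[0])-60,int(u[1])-50
a=cv2.resize(c["color"][y:y+100,x:x+120],None,fx=6,fy=6,interpolation=2); cv2.imwrite("pics/c5.png",cv2.convertScaleAbs(a[...,::-1],alpha=1.5)); print(x,y)
hsv=cv2.cvtColor(c["color"],cv2.COLOR_RGB2HSV)
m=(hsv[...,1]>110)&(hsv[...,0]<20)
for b in blobs(m,60): print(b,plane(c,b[1],.042,True).round(4))
E
```

```text
clock: 6.38
tcp_pos: [0.4758, -0.0548, 0.0603]
orientation: [0.128, 0.992, 0.0, -0.0]
ft_force: [-0.6, 0.8, -1.4]
finger_gap: 0.0219
grasp_force: 20.0
clock: 6.88
tcp_pos: [0.4764, -0.0552, 0.0605]
orientation: [0.128, 0.992, 0.0, 0.0]
ft_force: [-0.7, 0.2, -0.0]
finger_gap: 0.0528
grasp_force: 0.0
clock: 7.63
tcp_pos: [0.6529, 0.015, 0.2189]
orientation: [0.127, 0.992, 0.001, 0.0]
ft_force: [0.3, 0.7, -0.6]
finger_gap: 0.0175
grasp_force: 0.0
[160.39830403 162.65702701]
100 112
(np.int32(933), [494.0, 18.6], [477, 0, 35, 37]) [[0.5045 0.4281 0.042 ]]
(np.int32(618), [197.5, 123.2], [184, 110, 28, 28]) [[ 0.5775 -0.0328  0.042 ]]
(np.int32(582), [160.2, 125.0], [147, 112, 28, 27]) [[ 0.5663 -0.0776  0.042 ]]
(np.int32(221), [125.8, 126.2], [118, 118, 17, 17]) [[ 0.5539 -0.1217  0.042 ]]
(np.int32(193), [127.9, 156.5], [123, 148, 11, 23]) [[ 0.5909 -0.131   0.042 ]]
(np.int32(409), [165.8, 160.1], [150, 149, 27, 25]) [[ 0.6092 -0.0835  0.042 ]]
(np.int32(340), [197.1, 161.4], [185, 152, 27, 25]) [[ 0.6212 -0.0461  0.042 ]]
(np.int32(1963), [465.1, 244.7], [424, 212, 88, 65]) [[0.8437 0.3125 0.042 ]]
```

View pics/c5.png

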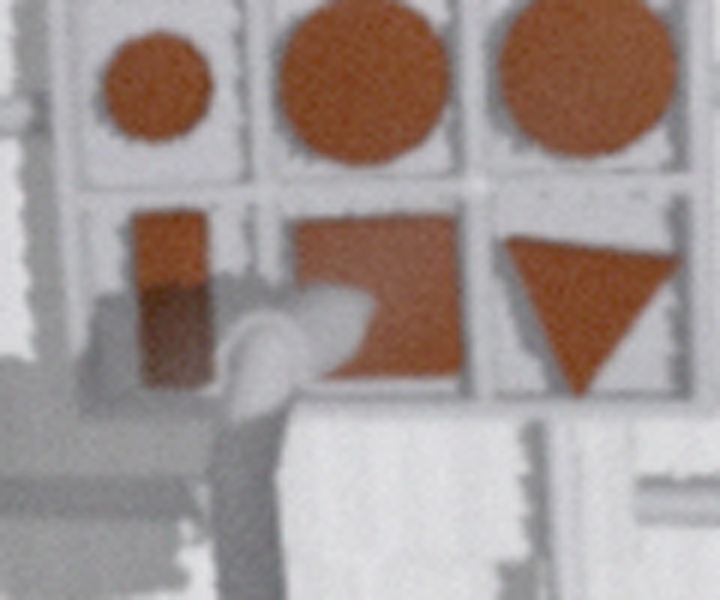

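The square now spans crop (293..463, 213..380), with its centre at about (380,297). The tip is at about (370,303). Checking the offset with parallax taken into account.

Run:
```python
from h import *; import pickle
c=pickle.load(open("w5.pkl","rb"))
a=np.radians(14.86); E_=np.array([[np.cos(a),-np.sin(a)],[np.sin(a),np.cos(a)]])
hsv=cv2.cvtColor(c["color"],cv2.COLOR_RGB2HSV);m=((hsv[...,1]>110)&(hsv[...,0]<20)).astype(np.uint8)
n,l,s,ce=cv2.connectedComponentsWithStats(m);i=l[154,170];
W=plane(c,np.argwhere(l==i)[:,::-1],.042,True)[:,:2]@E_.T
print("sq extents",W.min(0),W.max(0),W.max(0)-W.min(0))
T=plane(c,[[161.7,162.5],[160.4,162.7]],.052,True)[:,:2]; T=np.vstack([T,[.6095,-.0876]])
S=(W.min(0)+W.max(0))/2
S2=E_@plane(c,[163.3,161.5],.042,True)[0,:2]
print("tip",T,"sq centre",S,S2,S@E_); print("tip-sq mm",((T@E_.T)-S)*1e3,((T@E_.T)-S2)*1e3)
p=plane(c,[197.5,123.2],.042,True)[0]; print(E_@(p[:2]-[.6009,-.0486]))
```

```text
sq extents [0.59615039 0.05518596] [0.62636746 0.0880242 ] [0.03021707 0.03283823]
tip [[ 0.60976498 -0.08595421]
 [ 0.60954993 -0.08761424]
 [ 0.6095     -0.0876    ]] sq centre [0.61125892 0.07160508] [0.61192559 0.07223115] [ 0.60917928 -0.08755201]
tip-sq mm [[0.15633187 1.69457486]
 [0.3742033  0.03490862]
 [0.32229594 0.03586813]] [[-0.51033781  1.0685014 ]
 [-0.29246638 -0.59116485]
 [-0.34437374 -0.59020533]]
[-0.02667834  0.00922404]
```

The square is centred to within about 1.5 mm. Now I'll go to the button.

```bash
python3 -m crank '[[0.024,0.034,0,0,0,0,1],[0.048,0.068,0,0,0,0,1],[0.072,0.102,0,0,0,0,1],[0.096,0.136,0,0,0,0,1],[0.12,0.17,0,0,0,0,1],[0.144,0.204,0,0,0,0,1],[0.168,0.24,0,0,0,0,1],[0.19,0.272,0,0,0,0,1],[0.2046,0.2927,0,0,0,0,1],[0.2046,0.2927,0,0,0,0,1]]'
python3 -m crank '[[0,0,0.04,0,0,0,1],[0,0,0.08,0,0,0,1],[0,0,0.12,0,0,0,1],[0,0,0.135,0,0,0,1],[0,0,0.135,0,0,0,1],[0,0,0.135,0,0,0,1]]'
python3 -c "
from bench import r
from h import *
s=r.sense();R=Ro.from_quat(s['orientation']).as_matrix();print(s['tcp_pos'],s['finger_gap'],(R.T@(np.array([.5294,.3501,.063])-s['tcp_pos'])).round(4))"
```

```text
clock: 8.52
tcp_pos: [0.5227, 0.3517, 0.2206]
orientation: [0.126, 0.992, 0.001, -0.001]
ft_force: [0.4, 0.1, -0.2]
finger_gap: 0.0006
grasp_force: 0.0
clock: 9.02
tcp_pos: [0.5254, 0.3468, 0.0851]
orientation: [0.129, 0.992, -0.001, -0.001]
ft_force: [-0.5, 0.4, 0.7]
finger_gap: 0.0004
grasp_force: 0.0
[0.52539889 0.34678173 0.08514076] 0.0004233955051039557 [-0.003   0.0043  0.0221]
```

```bash
python3 -m crank '[[-0.003,0.004,0.008,0,0,0,1],[-0.003,0.004,0.018,0,0,0,1],[-0.003,0.004,0.022,0,0,0,1],[-0.003,0.004,0.024,0,0,0,1],[-0.003,0.004,0.024,0,0,0,1]]'
python3 -m crank '[[0,0,0.002,0,0,0,1],[0,0,0.003,0,0,0,1],[0,0,0.003,0,0,0,1]]'
```

```text
clock: 9.43
tcp_pos: [0.531, 0.3516, 0.0624]
orientation: [0.128, 0.992, 0.001, 0.001]
ft_force: [1.8, -1.2, 4.5]
finger_gap: 0.0006
grasp_force: 2.1
clock: 9.68
tcp_pos: [0.5311, 0.3516, 0.0613]
orientation: [0.128, 0.992, 0.0, 0.001]
ft_force: [-1.7, -2.0, 13.3]
finger_gap: 0.0007
grasp_force: 6.6
```

```bash
python3 -m crank '[[0,0,0.002,0,0,0,1],[0,0,0.002,0,0,0,1]]'
python3 -m crank '[[0,0,0.002,0,0,0,1],[0,0,0.002,0,0,0,1]]'
python3 - <<'E'
from bench import r, optics
from h import *; import pickle
c=optics.capture("scene"); c0=pickle.load(open("d1.pkl","rb"))["scene"]
a=[cv2.resize(x["color"][110:170,340:400],None,fx=6,fy=6,interpolation=2) for x in(c0,c)]
cv2.imwrite("pics/c6.png",cv2.convertScaleAbs(np.hstack(a)[...,::-1],alpha=1.5)); print(r.sense()["tcp_pos"],r.sense()["ft_force"])
E
```

```text
clock: 9.85
tcp_pos: [0.5312, 0.3516, 0.0611]
orientation: [0.128, 0.992, 0.0, 0.001]
ft_force: [-6.2, -4.3, 23.2]
finger_gap: 0.0005
grasp_force: 11.6
clock: 10.02
tcp_pos: [0.5313, 0.3517, 0.0609]
orientation: [0.128, 0.992, 0.0, 0.001]
ft_force: [-10.8, -7.5, 33.3]
finger_gap: 0.0004
grasp_force: 16.6
[0.53132618 0.35166237 0.06088305] [-9.73037081 -7.39379579 32.94656005]
```

View pics/c6.png

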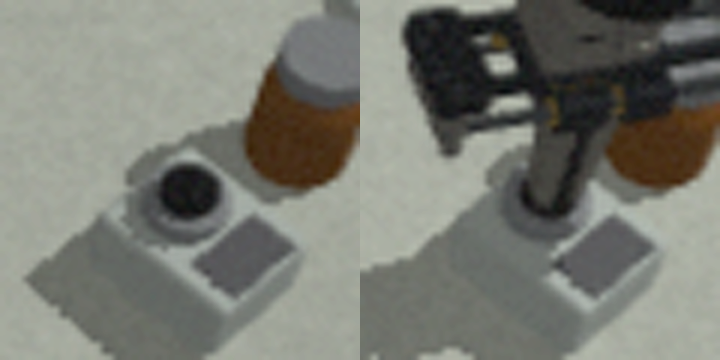

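The fingers sit on the button and hit a hard stop at z≈0.061. I need to confirm that stop is the button's bottom and not the collar, so I'll check the range profile and lift in steps while reading force.

```bash
python3 - <<'E'
from h import *; import pickle
c=pickle.load(open("w1.pkl","rb"))
z=c["range_z"]
def pt(u,v):
    o,d=ray(c,[u,v],True); R=np.array(c["R"]); dc=R@d[0]; return o+d[0]*z[v,u]/dc[2]
for du in range(-34,36,3): print(du,[pt(251+du,204+dv)[2].round(4) for dv in (-3,0,3)])
E
python3 -m crank '[[0,0,-0.004,0,0,0,1],[0,0,-0.004,0,0,0,1],[0,0,-0.004,0,0,0,1]]'
python3 -m crank '[[0,0,-0.002,0,0,0,1],[0,0,-0.002,0,0,0,1],[0,0,-0.002,0,0,0,1]]'
python3 -m crank '[[0,0,-0.002,0,0,0,1],[0,0,-0.002,0,0,0,1],[0,0,-0.002,0,0,0,1]]'
python3 -m crank '[[0,0,-0.002,0,0,0,1],[0,0,-0.002,0,0,0,1],[0,0,-0.002,0,0,0,1]]'
python3 -m crank '[[0,0,-0.002,0,0,0,1],[0,0,-0.002,0,0,0,1],[0,0,-0.002,0,0,0,1]]'
```

```text
-34 [np.float64(-0.0), np.float64(0.0012), np.float64(0.0001)]
-31 [np.float64(0.0007), np.float64(0.0008), np.float64(-0.0007)]
-28 [np.float64(0.0446), np.float64(0.0428), np.float64(0.001)]
-25 [np.float64(0.0457), np.float64(0.0468), np.float64(0.0448)]
-22 [np.float64(0.0445), np.float64(0.0441), np.float64(0.0448)]
-19 [np.float64(0.0458), np.float64(0.046), np.float64(0.0471)]
-16 [np.float64(0.0571), np.float64(0.0577), np.float64(0.0563)]
-13 [np.float64(0.0566), np.float64(0.0588), np.float64(0.0583)]
-10 [np.float64(0.0673), np.float64(0.068), np.float64(0.0672)]
-7 [np.float64(0.0658), np.float64(0.0679), np.float64(0.067)]
-4 [np.float64(0.0673), np.float64(0.0693), np.float64(0.0672)]
-1 [np.float64(0.0671), np.float64(0.0669), np.float64(0.0666)]
2 [np.float64(0.068), np.float64(0.0668), np.float64(0.0671)]
5 [np.float64(0.0676), np.float64(0.0671), np.float64(0.0667)]
8 [np.float64(0.0669), np.float64(0.0682), np.float64(0.068)]
11 [np.float64(0.0669), np.float64(0.4146), np.float64(0.0673)]
14 [np.float64(0.0568), np.float64(0.0576), np.float64(0.0583)]
17 [np.float6
[... 486 characters left out ...]
tion: [0.128, 0.992, 0.001, 0.002]
ft_force: [-1.8, -1.9, 12.7]
finger_gap: 0.0003
grasp_force: 6.2
clock: 10.57
tcp_pos: [0.5311, 0.3516, 0.0617]
orientation: [0.128, 0.992, 0.001, 0.001]
ft_force: [3.0, -0.7, 4.7]
finger_gap: 0.0006
grasp_force: 2.3
clock: 10.82
tcp_pos: [0.5302, 0.3515, 0.0628]
orientation: [0.128, 0.992, 0.0, 0.001]
ft_force: [2.9, 0.1, 3.4]
finger_gap: 0.0008
grasp_force: 2.0
clock: 11.07
tcp_pos: [0.5295, 0.3513, 0.0642]
orientation: [0.128, 0.992, -0.0, -0.0]
ft_force: [3.2, 0.4, 3.9]
finger_gap: 0.0003
grasp_force: 1.6
clock: 11.32
tcp_pos: [0.5291, 0.3511, 0.0659]
orientation: [0.128, 0.992, -0.0, -0.001]
ft_force: [0.9, 0.1, 1.5]
finger_gap: 0.0006
grasp_force: 1.1
```

The button's top is at 0.067, the collar at 0.057 and the stop at 0.061, so the button was fully down (6 mm). Lifting now and returning to the grip.

```bash
python3 -m crank '[[0,0,-0.04,0,0,0,1],[0,0,-0.08,0,0,0,0.9],[0,-0.03,-0.1,0,0,0,0.7],[-0.01,-0.07,-0.1,0,0,0,0.4],[-0.015,-0.11,-0.1,0,0,0,0.4],[-0.02,-0.15,-0.1,0,0,0,0.4],[-0.025,-0.19,-0.1,0,0,0,0.4],[-0.03,-0.23,-0.1,0,0,0,0.4],[-0.035,-0.27,-0.1,0,0,0,0.4],[-0.04,-0.31,-0.1,0,0,0,0.4]]'
python3 -m crank '[[-0.005,-0.04,0,0,0,0,0.4],[-0.01,-0.08,0,0,0,0,0.4],[-0.012,-0.096,0,0,0,0,0.4],[-0.012,-0.096,0,0,0,0,0.4],[-0.012,-0.096,0,0,0,0,0.4],[-0.012,-0.096,0,0,0,0,0.4]]'
python3 - <<'E'
from bench import r,optics
from h import *
s=r.sense();R=Ro.from_quat(s['orientation']).as_matrix();print(s['tcp_pos'],s['finger_gap'],(R.T@(np.array([.4764,-.0552,.0605])-s['tcp_pos'])).round(4))
E
```

```text
clock: 12.15
tcp_pos: [0.4875, 0.04, 0.1651]
orientation: [0.128, 0.992, 0.0, -0.002]
ft_force: [1.2, -0.6, -0.7]
finger_gap: 0.0548
grasp_force: 0.0
clock: 12.65
tcp_pos: [0.4762, -0.0534, 0.1656]
orientation: [0.128, 0.992, 0.001, -0.001]
ft_force: [-0.5, 0.3, 0.1]
finger_gap: 0.0551
grasp_force: 0.0
[ 0.47617653 -0.05343255  0.1656084 ] 0.05509878452121004 [-0.0009 -0.0017  0.1051]
```

```bash
python3 -m crank '[[-0.001,-0.002,0.04,0,0,0,0.4],[-0.001,-0.002,0.08,0,0,0,0.4],[-0.001,-0.002,0.105,0,0,0,0.4],[-0.001,-0.002,0.105,0,0,0,0.4],[-0.001,-0.002,0.105,0,0,0,0.7],[-0.001,-0.002,0.105,0,0,0,0.9],[-0.001,-0.002,0.105,0,0,0,0.9],[-0.001,-0.002,0.105,0,0,0,0.9],[-0.001,-0.002,0.105,0,0,0,0.9],[-0.001,-0.002,0.105,0,0,0,0.9]]' 20
python3 -m crank '[[0,0,0,0,0,0,0.9],[0,0,0,0,0,0,0.9],[0,0,0,0,0,0,0.9]]'
python3 - <<'E'
from bench import r,optics
from h import *
s=r.sense();R=Ro.from_quat(s['orientation']).as_matrix();print(s['tcp_pos'],s['finger_gap'],(R.T@(np.array([.4655,-.0962,.0605])-s['tcp_pos'])).round(4))
E
```

```text
clock: 13.48
tcp_pos: [0.4784, -0.057, 0.0628]
orientation: [0.128, 0.992, -0.0, 0.001]
ft_force: [-0.5, 1.6, 5.0]
finger_gap: 0.0216
grasp_force: 20.0
clock: 13.73
tcp_pos: [0.4784, -0.057, 0.0627]
orientation: [0.128, 0.992, -0.0, 0.001]
ft_force: [-0.4, 1.3, 5.8]
finger_gap: 0.0221
grasp_force: 20.0
[ 0.47841124 -0.0570254   0.06274399] 0.022086548001140592 [ 0.0025 -0.0412  0.0022]
```

```bash
python3 -m crank '[[0,-0.002,0,0,0,0,0.9],[0,-0.006,0,0,0,0,0.9],[0,-0.011,0,0,0,0,0.9],[0,-0.017,0,0,0,0,0.9],[0,-0.023,0,0,0,0,0.9],[0,-0.029,0,0,0,0,0.9],[0,-0.034,0,0,0,0,0.9],[0,-0.038,0,0,0,0,0.9],[0,-0.040,0,0,0,0,0.9],[0,-0.041,0,0,0,0,0.9]]'
python3 -m crank '[[0,0,0,0,0,0,0.9],[0,0,0,0,0,0,0.9],[0,0,0,0,0,0,0.6],[0,0,0,0,0,0,0.4],[0,0,0,0,0,0,0.4],[0,0,0,0,0,0,0.4],[0,0,0,0,0,0,0.4]]'
python3 -m crank '[[0,0,-0.03,0,0,0,0.4],[0,0,-0.07,0,0,0,0.4],[0,0,-0.11,0,0,0,0.4],[-0.04,0.04,-0.15,0,0,0,0.8],[-0.08,0.07,-0.16,0,0,0,1],[-0.12,0.1,-0.16,0,0,0,1],[-0.15,0.13,-0.16,0,0,0,1],[-0.15,0.15,-0.16,0,0,0,1],[-0.15,0.15,-0.16,0,0,0,1],[-0.15,0.15,-0.16,0,0,0,1]]'
python3 - <<'E'
from bench import r, optics
from h import *; import pickle
c=optics.capture("wrist"); pickle.dump(c,open("w6.pkl","wb"))
u=proj(c,[[.6095,-.0876,.052]],True)[0]
x,y=int(u[0])-60,int(u[1])-50
a=cv2.resize(c["color"][y:y+100,x:x+120],None,fx=6,fy=6,interpolation=2); cv2.imwrite("pics/c7.png",cv2.convertScaleAbs(a[...,::-1],alpha=1.5)); print(x,y,u,r.sense()["tcp_pos"])
E
```

```text
clock: 14.57
tcp_pos: [0.4678, -0.0971, 0.0628]
orientation: [0.129, 0.992, -0.0, 0.001]
ft_force: [-0.6, 1.5, 7.7]
finger_gap: 0.0221
grasp_force: 20.0
clock: 15.15
tcp_pos: [0.4666, -0.0964, 0.0611]
orientation: [0.128, 0.992, 0.0, -0.0]
ft_force: [0.0, -0.1, -1.2]
finger_gap: 0.053
grasp_force: 0.0
clock: 15.98
tcp_pos: [0.6518, 0.0132, 0.2206]
orientation: [0.126, 0.992, 0.0, 0.0]
ft_force: [0.0, 0.8, -0.8]
finger_gap: 0.0108
grasp_force: 0.0
102 112 [162.5826903  162.76480265] [0.6504624  0.01157197 0.22047244]
```

View pics/c7.png

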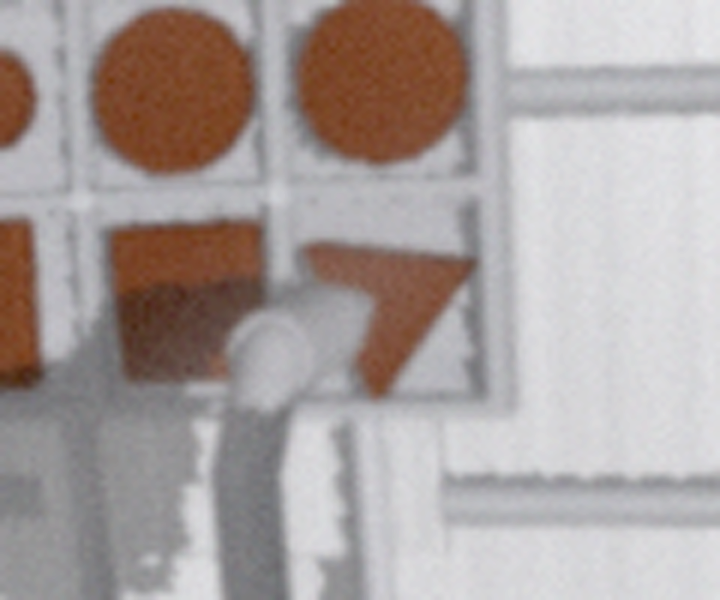

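The triangle's corners are at crop (300,243), (477,262) and (377,397), giving a centroid of (385,301). That is the same offset from the tip as the square had, so it is centred to within about 1 mm. Pressing again.

```bash
python3 -m crank '[[0.024,0.034,0,0,0,0,1],[0.048,0.068,0,0,0,0,1],[0.072,0.102,0,0,0,0,1],[0.096,0.136,0,0,0,0,1],[0.12,0.17,0,0,0,0,1],[0.144,0.204,0,0,0,0,1],[0.168,0.24,0,0,0,0,1],[0.19,0.272,0,0,0,0,1],[0.203,0.296,0,0,0,0,1],[0.203,0.296,0,0,0,0,1]]'
python3 -m crank '[[0,0,0.04,0,0,0,1],[0,0,0.08,0,0,0,1],[0,0,0.12,0,0,0,1],[0,0,0.135,0,0,0,1],[0,0,0.135,0,0,0,1],[0,0,0.135,0,0,0,1]]'
python3 -c "
from bench import r
from h import *
s=r.sense();R=Ro.from_quat(s['orientation']).as_matrix();print(s['tcp_pos'],s['finger_gap'],(R.T@(np.array([.5294,.3501,.061])-s['tcp_pos'])).round(4))"
```

```text
clock: 16.87
tcp_pos: [0.5263, 0.3516, 0.2212]
orientation: [0.126, 0.992, 0.001, -0.001]
ft_force: [-0.8, -0.9, 0.3]
finger_gap: 0.0003
grasp_force: 0.0
clock: 17.37
tcp_pos: [0.5287, 0.3466, 0.086]
orientation: [0.129, 0.992, -0.001, -0.001]
ft_force: [0.9, 0.5, 0.2]
finger_gap: 0.0003
grasp_force: 0.0
[0.52873066 0.34656156 0.08597824] 0.00033395662111987054 [0.0002 0.0036 0.025 ]
```

```bash
python3 -m crank '[[0,0.0035,0.008,0,0,0,1],[0,0.0035,0.018,0,0,0,1],[0,0.0035,0.022,0,0,0,1],[0,0.0035,0.025,0,0,0,1],[0,0.0035,0.027,0,0,0,1],[0,0.0035,0.029,0,0,0,1],[0,0.0035,0.03,0,0,0,1],[0,0.0035,0.03,0,0,0,1]]'
```

```text
clock: 18.03
tcp_pos: [0.5311, 0.352, 0.0611]
orientation: [0.128, 0.992, 0.0, 0.001]
ft_force: [-8.1, -5.0, 22.4]
finger_gap: 0.0004
grasp_force: 11.5
```

Fully down at the same 0.061 stop. Now I'll lift clear and check before handing in.

```bash
python3 -m crank '[[0,0,-0.03,0,0,0,1],[0,0,-0.07,0,0,0,1],[0,0,-0.11,0,0,0,1],[0,0,-0.15,0,0,0,1],[0,0,-0.15,0,0,0,1],[0,0,-0.15,0,0,0,1],[0,0,-0.15,0,0,0,1]]'
python3 - <<'E'
from bench import r, optics
from h import *
c=optics.capture("top");hsv=cv2.cvtColor(c["color"],cv2.COLOR_RGB2HSV)
print([plane(c,b[1],.042)[0].round(3).tolist() for b in blobs((hsv[...,1]>110)&(hsv[...,0]<20)) if 240<b[1][0]<310 and 140<b[1][1]<215])
print(r.sense()["tcp_pos"],r.sense()["ft_force"],r.sense()["clock"])
print(r.finish_job())
E
```

```text
clock: 18.62
tcp_pos: [0.5295, 0.3516, 0.2058]
orientation: [0.128, 0.992, -0.0, -0.0]
ft_force: [-1.0, 0.1, -1.3]
finger_gap: 0.0003
grasp_force: 0.0
[[0.596, -0.128, 0.042], [0.583, -0.173, 0.042], [0.564, -0.072, 0.042], [0.553, -0.118, 0.042], [0.54, -0.163, 0.042]]
[0.52888607 0.35136535 0.20456627] [-0.40782243  0.29866234 -0.75860705] 18.6667
the job is handed in; nothing more can be done
None
```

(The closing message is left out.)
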